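# Lock the spindle and torque the cutter nut until the wrench clicks

### The arm

A 6-joint arm with a two-finger parallel gripper is mounted at the origin on the work surface. World frame = base frame: x ahead of the robot, y to its left, z up, the work surface at z = 0. Lengths are in m, angles in rad, forces in N, time in s.
With the tool pointing down it reaches from about 0.4 to 0.925 m from the base axis. Payload 12.5 kg.
Tool frame: the origin (TCP) lies between the finger pads; the fingertips stand 19 mm ahead of it and the grasp point (between the pads) is the TCP (env.tips_ahead is the distance from the TCP to the fingertips, in m); z points along the fingers, y is the line along which they close (so a half turn about z gives the same grasp; the last joint's range is limited). The gripper opens to 95 mm and grips with 3 to 60 N. Pads are 20 mm wide; open, the fingers measure 119 mm over their backs; the gripper's body (75 mm by 180 mm) begins 59 mm behind the grasp point.
Start: joints at [-0.106, 0.491, 1.559, -0, 1.092, -0.106], TCP at [0.625, 0, 0.209] pointing down, gripper open.
Joint ranges: [-3.1, 3.1], [-0.84, 2.19], [0.05, 2.79], [-1.13, 4.28], [0.06, 2.93], [-2.69, 2.69]. Speed limits (rad/s): [2.22, 2.22, 2.79, 3.14, 3.14, 3.14].

### API

Orientations are given as a rotation vector (axis times angle).
In Python, from bench import env, eoat, inverse_kinematics, read_state, cams gives the robot as it stands. Calls block until the motion is done:
- env.movep(position, orientation): joint-space move of the TCP to a pose.
- env.servo_line(position, v=0.15, rot=None, contact_N=None): straight line of the TCP; rot=None keeps the orientation; v is the mean speed in m/s. With contact_N (N) it stops when the force on the tool has changed by that much, and returns True; else False.
- env.movej(angles): joint-space move.
- eoat.gripper_open() and eoat.clamp(force=None): open the fingers fully, or close them until they stop; force is the grip in N (None keeps the last).
- env.dwell(seconds).
- inverse_kinematics(position, orientation): joint angles nearest the present ones, or None.
- read_state(): the state.
- cams.get_image(name): name is "scene" or "side" or "wrist"; returns a dict with "frame" (480x640x3 uint8, blue, green, red), "depth" (480x640 float32, m along the optical axis (not along the pixel's ray), 0 where there is no reading), "fx", "fy", "cx", "cy" (pixels), "pose" (4x4, takes a point from camera to world coordinates). Camera axes: x right, y down, z forward; pixel columns grow to the right and rows downward; lengths in m; the calibration is good to about 2 mm. A picture is of the moment at which its call begins.
A pose or a line that the arm cannot do raises env.Unreachable and nothing moves.
- env.hand_in(): hands the job in; it is judged then, once.
Trained networks look in the newest picture that a camera, given by its name, has taken for a name from the list of things; names that differ only in an ending like _2 or _b are one class to them, and where a whole thing is asked for, a point or a joint stands for the part that bears it (a point fixed in the world has none). Each returns a list of dicts, best first, with "confidence" (0 to 1); they miss things now and then, are a little off and sometimes report something else, mostly with a low value. They report only what shows in the picture. A call takes as long as a camera call. They do not tell look-alikes from the thing itself.
- cams.find_in(camera, target): "xy" ([column, row] as shares, 0 to 1, of the picture: columns of its width, rows of its height, amid what is visible of it).
- cams.outline_of(camera, target): "pixels" (480x640 bool, what is visible of it) and "xy" ([column, row] as shares, 0 to 1, of the picture: columns of its width, rows of its height, amid what is visible of it).
- cams.landmark_of(camera, target): "xy" ([column, row] as shares, 0 to 1, of the picture: columns of its width, rows of its height: a listed point, or the origin of a listed thing).
The state is a dict: "clock": time; "qpos": joint angles; "dq": joint speeds; "tau": joint torques, N m; "position": TCP position; "orientation": TCP orientation; "wrist_force": force on the tool from outside, world axes, zero at the start; "moment": the same for the moment, N m; "width": finger opening in m; "finger_force": force on a finger pad.
Only numpy, scipy, OpenCV 4.12 (cv2) and the standard library are available. Lean on these libraries where they do the work, as an engineer would, in place of code of your own. Each camera call takes 0.05 s, during which the arm holds its last target. There are 200 camera calls.

### The job

On the small bench spindle moulder, drop the headed steel lock pin from the wooden tool block through the fork of the cutter block, fully home in the hole in the machine's base, and let go of it. Then tighten the spindle nut: push the handle of the torque wrench that sits on it clockwise (seen from above), pushing steadily and gently without gripping it, until the handle breaks over at its hinge (the click), stop at once so that the handle is never bent far past its click, and move clear so that it springs straight again. Leave the nut tight, the pin in, and the other things where they are.

Things in the scene. Friction and masses are not known exactly. Their poses are not given: they have to be found in the camera images.
- moulder: Bench spindle moulder: fixed grey base 220 x 220 x 45 mm, origin at the centre of its underside, on the vertical spindle axis; z up. On it turns the cutter block: a disc 90 mm across from 4 to 18 mm above the base, then 72 mm across up to 41 mm; the nut and the wrench head (44 mm across) rise above it to 81 mm above the base.
- lock_hole (a point): Centre of the mouth of the vertical lock-pin hole in the base's top face, 45 mm above the bench, 62 mm from the spindle axis towards the base's -y; axes as the base's. Hole 16 mm wide, 30 mm deep, chamfered. Over it stands the forked lug of the cutter block: two prongs 11 mm thick, 20 mm apart (in x), 4 to 17 mm above the base, the gap within about 2 mm of the hole.
- pin_mid (a point): Half-way up the loose steel lock pin (about 100 g): shaft 14 mm thick, 90 mm long overall, this point 45 mm above its foot; its top 14 mm is a round head 24 mm across (head centre 38 mm above this point). It starts upright in one of the block's holes, foot 15 mm above the bench. Fully home in the machine its foot is again 15 mm above the bench: this point 15 mm above lock_hole.
- block: Wooden tool block 64 x 170 x 40 mm (x, y, z), fixed; origin at the centre of its underside. Three holes in a row along its y axis, 55 mm apart, which hold the pin, the awl and the dowel in any order.
- awl: Bystander: awl with a round wooden handle 26 mm thick at its top, 110 mm long, standing in the block (its top 125 mm above the bench); origin at its foot.
- dowel: Bystander: plain wooden dowel 13 mm thick, 75 mm long, standing in the block; origin at its foot.
- glue: Bystander: white glue bottle, 52 mm across, 110 mm high, on the bench; origin at the centre of its underside.
- offcut: Bystander: wooden offcut 50 x 140 x 30 mm on the bench; origin at the centre of its underside.
- wrench: Head of the torque wrench, on the nut to stay; origin on the spindle axis, 94 mm above the bench; its x axis points along the straight wrench to the handle, which is level. It turns with the nut, clockwise from above to tighten. The nut turns against about 0.6 N m for an unknown 0.2 to 0.75 rad, then is seated and goes no further.
- handle_grip (a point): Middle of the wrench's black rubber grip (28 mm thick, 95 mm long), 107 mm above the bench, 185 mm from the spindle axis and 143 mm from the click hinge. Next to the grip, towards the head, is an 18 mm steel tube.
- handle (a joint): Click hinge of the wrench (vertical, 42 mm out from the spindle axis), rad, 0 straight. It stays straight until 1.8 N m acts at the hinge (12.5 N at the middle of the grip); then it breaks over clockwise against about that same force (a little more if pushed fast); hard stop at 0.36. Let go, it springs straight within a second. Broken over counts from 0.08, bent too far from 0.26.
- spindle (a joint): Angle of the cutter block with its fork, rad, clockwise from above positive, 0 with the fork centred on the hole. It turns freely (0.25 N m) unless the pin is in; with the pin home a prong bears on the pin after about 0.06 rad either way. After tightening it rests clockwise against the pin.
Mind the look-alikes: they are no part of the job. Of the things shaped like the part that bears pin_mid, the bare steel one is meant.

How it is judged:
By the outcome, as a careful person would: the job done as asked, in the order asked, and still so for the second after the job is handed in, with the robot touching nothing.
It also fails if it takes over 72 s, if anything falls off the work surface, if the arm or the gripper's body presses on something with over 40 N, if the wrist force passes 120 N, or if a joint passes its speed limit or range.

## Working session

There is one attempt and no reset: what is moved stays moved. The work goes in short steps, each a Python script; the robot and the scene stay as the last script left them, time stands still between calls to the robot, and variables do not carry over. Pictures are saved under pics/ and viewed, at most 10 in all, crops included, and the job is handed in when it is done.

```bash
mkdir -p pics; ls; cat > h.py <<'E'
import numpy as np, cv2
from bench import env, eoat, inverse_kinematics, read_state, cams
def world(im,u,v,d):
    p=np.array([(u-im["cx"])*d/im["fx"],(v-im["cy"])*d/im["fy"],d,1]); return (im["pose"]@p)[:3]
def at_z(im,u,v,z):
    R=im["pose"][:3,:3];o=im["pose"][:3,3];r=R@np.array([(u-im["cx"])/im["fx"],(v-im["cy"])/im["fy"],1]); return o+r*(z-o[2])/r[2]
def proj(im,p):
    q=np.linalg.inv(im["pose"])@np.append(p,1); return im["fx"]*q[0]/q[2]+im["cx"],im["fy"]*q[1]/q[2]+im["cy"]
E
python3 - <<'E'
from h import *
np.set_printoptions(precision=4,suppress=True)
ims={}
for c in ["scene","side"]:
    im=cams.get_image(c); cv2.imwrite(f"pics/{c}0.png",im["frame"]); print(c,im["pose"][:3,3])
    for t,z in [("moulder",0),("lock_hole",.045),("pin_mid",.06),("block",0),("awl",.015),("dowel",.015),("glue",0),("offcut",0),("wrench",.094),("handle_grip",.107)]:
        for r in cams.landmark_of(c,t)[:3]:
            u,v=r["xy"][0]*640,r["xy"][1]*480
            print(t,round(r["confidence"],2),int(u),int(v),at_z(im,u,v,z))
print(read_state()["clock"])
E
```

```text
pics
scene [ 1.1233 -0.1811  0.5469]
moulder 0.86 343 259 [0.5048 0.0367 0.    ]
lock_hole 0.93 311 241 [ 0.4905 -0.0227  0.045 ]
pin_mid 0.93 153 232 [ 0.4006 -0.3026  0.06  ]
pin_mid 0.75 183 294 [ 0.5848 -0.2542  0.06  ]
block 0.83 158 285 [ 0.4838 -0.3073  0.    ]
awl 0.63 447 202 [0.3978 0.3095 0.015 ]
dowel 0.47 186 270 [ 0.4742 -0.2542  0.015 ]
glue 0.75 204 362 [ 0.6764 -0.2378  0.    ]
glue 0.74 126 284 [ 0.4639 -0.3632  0.    ]
offcut 0.95 511 259 [0.5907 0.3424 0.    ]
wrench 0.57 344 215 [0.493  0.0398 0.094 ]
wrench 0.51 153 256 [ 0.5205 -0.2934  0.094 ]
handle_grip 0.89 445 201 [0.5173 0.2231 0.107 ]
side [ 0.2999 -0.7255  0.68  ]
moulder 0.91 293 257 [0.4973 0.0442 0.    ]
moulder 0.59 303 263 [0.5103 0.0213 0.    ]
lock_hole 0.71 303 258 [ 0.5001 -0.0156  0.045 ]
lock_hole 0.39 349 385 [ 0.4839 -0.3009  0.045 ]
pin_mid 0.98 385 350 [ 0.5524 -0.27    0.06  ]
pin_mid 0.7 346 385 [ 0.4758 -0.3096  0.06  ]
pin_mid 0.7 275 409 [ 0.372  -0.3175  0.06  ]
block 0.79 349 409 [ 0.4815 -0.3114  0.    ]
awl 0.56 363 435 [ 0.4814 -0.3645  0.015 ]
dowel 0.83 333 372 [ 0.4768 -0.2524  0.015 ]
dowel 0.73 346 407 [ 0.4759 -0.3152  0.015 ]
glue 0.7 444 343 [ 0.6748 -0.2413  0.    ]
offcut 0.62 300 177 [0.5936 0.3252 0.    ]
wrench 0.56 294 222 [0.4996 0.0341 0.094 ]
handle_grip 0.68 282 164 [0.5256 0.2207 0.107 ]
1.1
```

View pics/scene0.png

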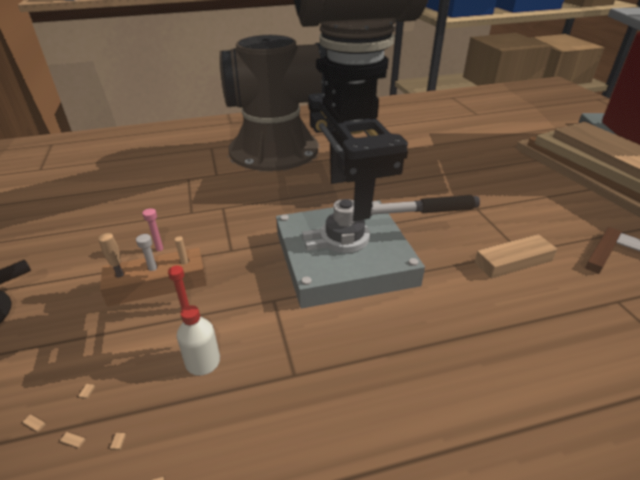

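View pics/side0.png

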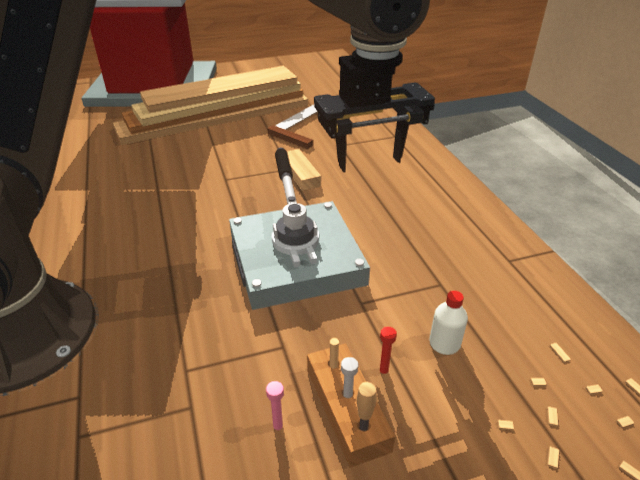

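Both pictures agree. The bare steel pin is the middle one in the block (scene 147,245; side 349,370), between the dowel and the awl, with red and pink look-alikes beside the block. The moulder's fork faces about -y (side 303,258), and the wrench handle points to +y. Next I look with the wrist camera above the hole and the pin.

```bash
python3 - <<'E'
from h import *
from scipy.spatial.transform import Rotation as Ro
np.set_printoptions(precision=4,suppress=True)
R0=Ro.from_rotvec(read_state()["orientation"]); print(R0.as_matrix())
# tool y along world x
for s in (1,-1):
    R=Ro.from_matrix(np.array([[0,s,0],[s,0,0],[0,0,-1]],float)); q=inverse_kinematics([.478,-.309,.22],R.as_rotvec()); q2=inverse_kinematics([.495,-.02,.25],R.as_rotvec())
    print(s,q,q2)
    if q is not None and q2 is not None and s==1 or s==-1:
        best=R if s==1 or abs(q[5])<abs(qb) else best; qb=q[5]
rv=best.as_rotvec(); print(rv); np.save("rv.npy",rv)
for n,p,ts in [("hole",[.50,-.03,.26],[("lock_hole",.045),("moulder",0),("wrench",.094),("handle_grip",.107)]),("pin",[.478,-.309,.26],[("pin_mid",.06),("dowel",.015),("awl",.015)])]:
    env.movep(p,rv); im=cams.get_image("wrist"); cv2.imwrite(f"pics/w_{n}.png",im["frame"]); print(n,im["pose"][:3,3])
    np.savez(f"w_{n}.npz",**im)
    for t,z in ts:
        for r in cams.landmark_of("wrist",t)[:3]:
            u,v=r["xy"][0]*640,r["xy"][1]*480
            print(t,round(r["confidence"],2),int(u),int(v),at_z(im,u,v,z))
print(read_state()["clock"])
E
```

```text
[[ 0.      1.      0.0001]
 [ 1.     -0.     -0.    ]
 [-0.      0.0001 -1.    ]]
1 [-0.6899  0.3999  1.6841 -0.      1.0576 -0.6899] [-0.1738  0.2613  1.812  -0.      1.0683 -0.1738]
-1 [-0.6899  0.3999  1.6841 -0.      1.0576  2.4517] None
[2.2214 2.2214 0.    ]
hole [0.5004 0.0405 0.4355]
lock_hole 0.71 305 206 [ 0.4979 -0.0219  0.045 ]
moulder 0.89 308 135 [0.5011 0.0418 0.    ]
wrench 0.84 307 135 [0.4999 0.042  0.094 ]
handle_grip 0.31 308 136 [0.5008 0.0411 0.107 ]
pin [ 0.4786 -0.2375  0.435 ]
pin_mid 0.88 310 215 [ 0.4802 -0.3059  0.06  ]
pin_mid 0.73 197 208 [ 0.3783 -0.2993  0.06  ]
pin_mid 0.57 395 163 [ 0.5539 -0.2598  0.06  ]
dowel 0.6 306 152 [ 0.4765 -0.2515  0.015 ]
awl 0.94 314 256 [ 0.4846 -0.3571  0.015 ]
3.2417
```

```bash
python3 -c "
import cv2,numpy as np
a=cv2.imread('pics/w_hole.png');b=cv2.imread('pics/w_pin.png')
f=lambda i,x,y:cv2.resize(i[y:y+200,x:x+200],(400,400),interpolation=2)
cv2.imwrite('pics/cc.png',np.hstack([f(a,205,80),f(b,210,100)]))"
```

```text
(no output)
```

View pics/cc.png

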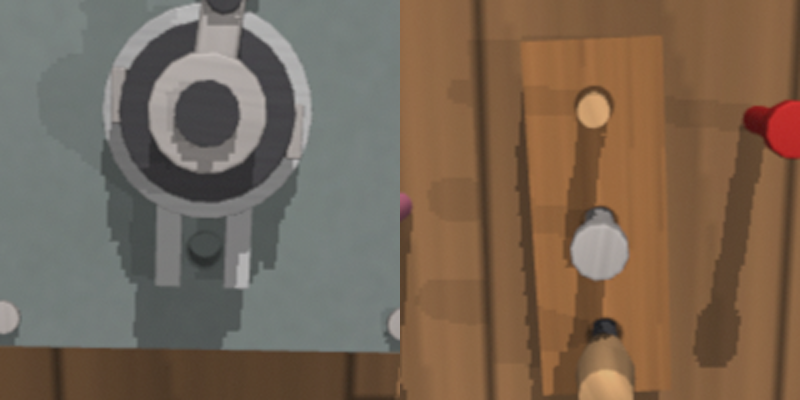

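The left crop shows the hole at wrist pixel (307.5, 203.5), centred between the prongs. The right crop shows the steel pin's head top at pixel (310, 225), with the dowel above it and the awl below.

```bash
python3 - <<'E'
from h import *
np.set_printoptions(precision=4,suppress=True)
rv=np.load("rv.npy")
H=np.load("w_hole.npz");P=np.load("w_pin.npz")
hole=at_z(H,307.5,203.5,.045); pin=at_z(P,310,225,.105); print(hole,pin)
m=P["depth"][222:229,307:314]; print("depth top z",world(P,310,225,np.median(m)))
np.save("hole.npy",hole)
env.movep([pin[0],pin[1],.15],rv)
print(env.servo_line([pin[0],pin[1],.098],v=.08,contact_N=8))
eoat.clamp(30); s=read_state(); print(s["width"],s["finger_force"],s["wrist_force"],s["position"])
env.servo_line([pin[0],pin[1],.21],v=.12)
s=read_state(); print(s["width"],s["wrist_force"],s["clock"])
env.movep([hole[0],hole[1],.21],rv)
print(env.servo_line([hole[0],hole[1],.150],v=.08,contact_N=8),read_state()["position"])
for c in ("side","scene"):
    im=cams.get_image(c); u,v=map(int,proj(im,hole)); 
    cv2.imwrite(f"pics/ins_{c}.png",cv2.resize(im["frame"][v-75:v+45,u-60:u+60],(400,400),interpolation=2))
a=[cv2.imread(f"pics/ins_{c}.png") for c in("side","scene")]; cv2.imwrite("pics/ins.png",np.hstack(a))
print(read_state()["clock"])
E
```

```text
[ 0.4995 -0.0194  0.045 ] [ 0.4794 -0.3052  0.105 ]
depth top z [ 0.4794 -0.3054  0.1041]
False
0.000674813530362531 6.828445094724884 [-0.4121 -0.4669 14.0998] [ 0.4803 -0.306   0.0996]
0.0005282343881432074 [-0.1874 -0.0858 -0.5393] 7.1583
False [ 0.4998 -0.0195  0.1503]
9.2667
```

View pics/ins.png

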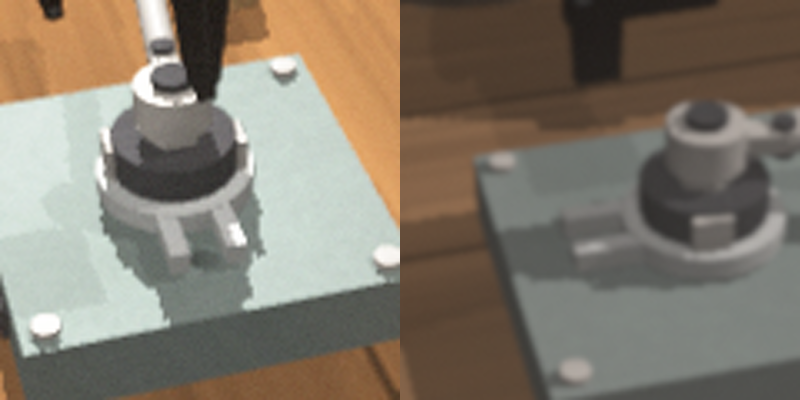

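The grasp missed: the fingers closed on nothing. I'll check the block.

```bash
python3 - <<'E'
from h import *
np.set_printoptions(precision=4,suppress=True)
rv=np.load("rv.npy")
env.servo_line([.4995,-.0194,.21]); eoat.gripper_open()
env.movep([.479,-.29,.26],rv)
im=cams.get_image("wrist"); s=cams.get_image("side"); np.savez("w_pin2.npz",**im)
print(im["pose"][:3,3])
u,v=map(int,proj(s,[.48,-.305,.08]))
cv2.imwrite("pics/miss.png",np.hstack([cv2.resize(im["frame"][100:300,210:410],(400,400)),cv2.resize(s["frame"][v-80:v+80,u-80:u+80],(400,400))])); print(u,v)
for t,z in [("pin_mid",.06)]:
  for c,i in(("wrist",im),("side",s)):
    for r in cams.landmark_of(c,t)[:3]:
        a,b=r["xy"][0]*640,r["xy"][1]*480
        print(t,round(r["confidence"],2),int(a),int(b),at_z(i,a,b,z))
print(read_state()["clock"])
E
```

```text
[ 0.4795 -0.2185  0.4348]
348 372
pin_mid 0.96 392 184 [ 0.5534 -0.2587  0.06  ]
pin_mid 0.88 202 230 [ 0.3826 -0.3     0.06  ]
pin_mid 0.62 308 236 [ 0.4794 -0.3064  0.06  ]
pin_mid 0.95 385 351 [ 0.5513 -0.2705  0.06  ]
pin_mid 0.8 276 408 [ 0.3731 -0.3159  0.06  ]
pin_mid 0.55 347 384 [ 0.4774 -0.3086  0.06  ]
12.6167
```

View pics/miss.png

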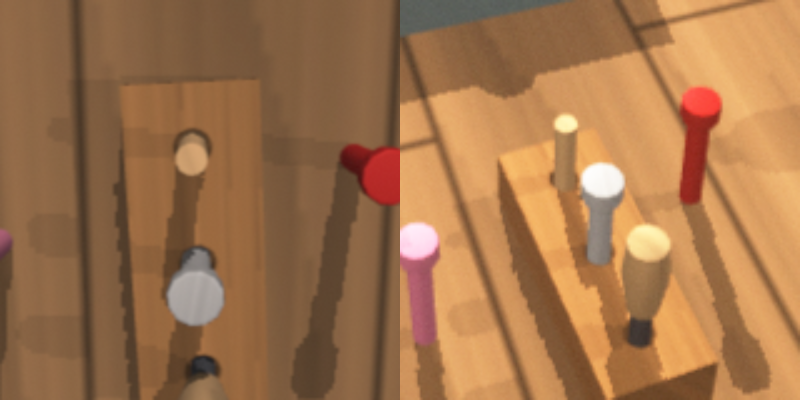

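The pin is unmoved, upright in the middle hole (wrist px 308,248; side px 349,364). I'll cross-check its head position, then go down a little lower and look before clamping.

```bash
python3 - <<'E'
from h import *
np.set_printoptions(precision=4,suppress=True)
rv=np.load("rv.npy"); P=np.load("w_pin2.npz")
a=at_z(P,308,248,.105); s=cams.get_image("side"); b=at_z(s,349,364,.105); print(a,b, world(s,349,364,s["depth"][364,349]))
pin=(a+b)/2; np.save("pin.npy",pin)
env.movep([pin[0],pin[1],.16],rv)
print(env.servo_line([pin[0],pin[1],.093],v=.08,contact_N=6)); t=read_state();print(t["position"],t["wrist_force"],t["width"])
im={c:cams.get_image(c) for c in("side","wrist")}
u,v=map(int,proj(im["side"],pin))
cv2.imwrite("pics/pre.png",np.hstack([cv2.resize(im["side"]["frame"][v-60:v+60,u-60:u+60],(400,400)),cv2.resize(im["wrist"]["frame"],(533,400))[:,67:467]]))
E
```

```text
[ 0.4786 -0.3051  0.105 ] [ 0.4779 -0.3091  0.105 ] [ 0.4779 -0.3089  0.1048]
False
[ 0.4785 -0.3072  0.0934] [-0.5748  0.4713  0.1132] 0.09532903945987203
```

View pics/pre.png

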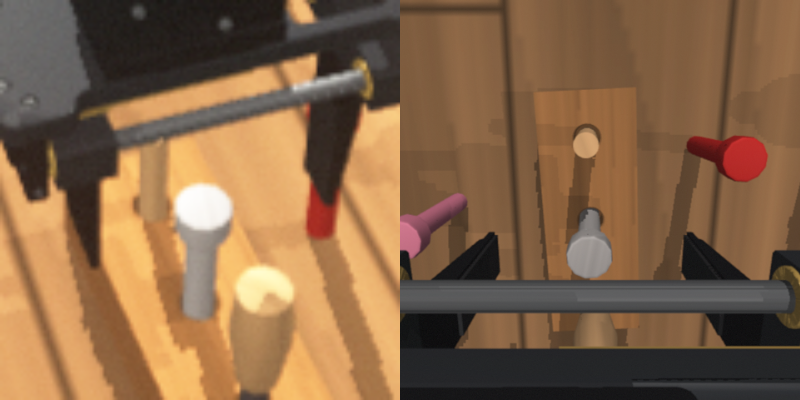

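```bash
python3 - <<'E'
from h import *
np.set_printoptions(precision=4,suppress=True)
s=read_state(); p=np.array(s["position"]); print(p,s["clock"])
pin=np.load("pin.npy")
si=cams.get_image("side"); w=cams.get_image("wrist"); u,v=map(int,proj(si,pin))
for dx in(-.048,.048):
    for dy in (-.01,.01):
        t=p+[dx,dy,-.019]; a=proj(si,t); b=proj(w,t)
        print("side crop",(np.array(a)-[u-60,v-60])*400/120,"wrist crop",b[0]/1.2-67+400,b[1]/1.2)
for n,z in(("top",.105),("foot",.04)):
    t=[pin[0],pin[1],z];a=proj(si,t);b=proj(w,t);print(n,(np.array(a)-[u-60,v-60])*400/120,b[0]/1.2-67+400,b[1]/1.2)
E
```

```text
[ 0.4784 -0.3072  0.0935] 14.25
side crop [ 97.4459 298.518 ] wrist crop 508.87879821783196 255.1333397862413
side crop [ 82.6924 259.4426] wrist crop 506.8501380776497 222.84468595504435
side crop [316.6173 239.4825] wrist crop 671.0652037022633 254.9677849691052
side crop [297.9891 202.7176] wrist crop 673.0107935382598 222.681629063754
top [202.4076 202.6603] 589.5175058283907 259.75084048265893
foot [196.701  299.0125] 589.713348940616 221.3747889370967
```

The fingertips look about 20 mm higher in both views than the pose says. I'll measure them from depth.

```bash
python3 - <<'E'
from h import *
np.set_printoptions(precision=4,suppress=True)
print(env.tips_ahead, read_state()["position"])
for c in("wrist","side"):
    im=cams.get_image(c); d=im["depth"]; vv,uu=np.mgrid[:480,:640]
    X=np.stack([(uu-im["cx"])*d/im["fx"],(vv-im["cy"])*d/im["fy"],d,np.ones_like(d)],-1)@im["pose"].T
    dark=im["frame"].max(-1)<60
    for sgn in(-1,1):
        x=(X[...,0]-.4785)*sgn
        m=(d>0)&dark&(x>.035)&(x<.075)&(abs(X[...,1]+.307)<.02)&(X[...,2]>.06)&(X[...,2]<.14)
        P=X[m][:,:3]; print(c,sgn,len(P))
        if len(P):
            P=P[np.argsort(P[:,2])]; print(P[:40:8]); 
E
```

```text
0.019 [ 0.4784 -0.3072  0.0934]
wrist -1 2017
[[ 0.4304 -0.3024  0.0977]
 [ 0.4302 -0.2962  0.0984]
 [ 0.4298 -0.2961  0.0987]
 [ 0.4308 -0.3014  0.099 ]
 [ 0.4309 -0.3148  0.0992]]
wrist 1 1999
[[ 0.5281 -0.295   0.0982]
 [ 0.5264 -0.312   0.0992]
 [ 0.5277 -0.295   0.0995]
 [ 0.528  -0.2944  0.1   ]
 [ 0.5268 -0.2965  0.1003]]
side -1 94
[[ 0.4281 -0.3192  0.1013]
 [ 0.4266 -0.3198  0.1112]
 [ 0.4256 -0.3185  0.1162]
 [ 0.4269 -0.3188  0.1182]
 [ 0.4283 -0.3188  0.1217]]
side 1 203
[[ 0.5267 -0.3147  0.1016]
 [ 0.5262 -0.3187  0.1044]
 [ 0.5263 -0.3183  0.106 ]
 [ 0.5275 -0.3184  0.1078]
 [ 0.5283 -0.3197  0.1091]]
```

The real fingertips are about 23 mm short of the stated tool geometry: z≈0.098 with the TCP reported at 0.0934. I'll use that as a z correction.

```bash
python3 - <<'E'
from h import *
np.set_printoptions(precision=4,suppress=True)
rv=np.load("rv.npy"); pin=np.load("pin.npy"); hole=np.load("hole.npy"); DZ=-.023
G=.096+DZ
print(env.servo_line([pin[0],pin[1],G],v=.08,contact_N=6))
eoat.clamp(35); s=read_state(); print(s["width"],s["finger_force"],s["wrist_force"],s["position"])
if s["width"]>.01:
    env.servo_line([pin[0],pin[1],.19],v=.1)
    s=read_state(); print(s["width"],s["wrist_force"],s["clock"])
    env.movep([hole[0],hole[1],.16],rv)
    im=cams.get_image("side"); u,v=map(int,proj(im,hole)); a=cv2.resize(im["frame"][v-90:v+30,u-60:u+60],(400,400))
    im=cams.get_image("scene"); u,v=map(int,proj(im,hole)); b=cv2.resize(im["frame"][v-90:v+30,u-60:u+60],(400,400))
    cv2.imwrite("pics/held.png",np.hstack([a,b]))
    print(read_state()["position"],read_state()["clock"])
E
```

```text
False
0.022661229819084486 35.000020265579224 [-0.0438  0.8856 -0.2594] [ 0.4782 -0.3071  0.073 ]
0.022910351058243617 [-0.2096  0.0245 -0.8348] 17.3
[ 0.4999 -0.0206  0.16  ] 18.5167
```

View pics/held.png

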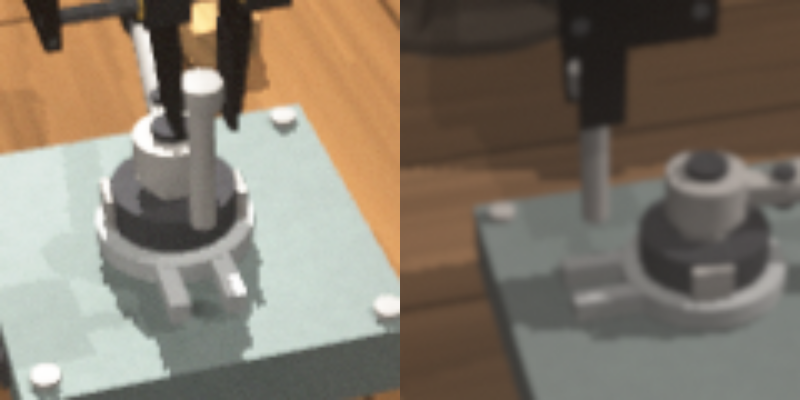

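The steel pin is held and hangs straight over the fork: side crop foot at (203,225), scene crop foot at (597,220). I'll measure its shaft from depth against the hole, then insert.

```bash
python3 - <<'E'
from h import *
from scipy.optimize import least_squares
np.set_printoptions(precision=4,suppress=True)
p=np.array(read_state()["position"]); print(p)
for c in("side","scene"):
    im=cams.get_image(c); d=im["depth"]; vv,uu=np.mgrid[:480,:640]
    X=np.stack([(uu-im["cx"])*d/im["fx"],(vv-im["cy"])*d/im["fy"],d,np.ones_like(d)],-1)@im["pose"].T
    hsv=cv2.cvtColor(im["frame"],cv2.COLOR_BGR2HSV)
    m=(d>0)&(np.hypot(X[...,0]-p[0],X[...,1]-p[1])<.02)&(X[...,2]>.104)&(X[...,2]<.155)
    P=X[m][:,:3]
    if len(P)<10: print(c,len(P)); continue
    r=least_squares(lambda q:np.hypot(P[:,0]-q[0]-q[2]*(P[:,2]-.13),P[:,1]-q[1]-q[3]*(P[:,2]-.13))-.007,[p[0],p[1],0,0],loss="soft_l1",f_scale=.001)
    print(c,len(P),"axis@.13",r.x,"zmin",P[:,2].min(),"rms",np.sqrt(np.mean(r.fun**2)))
    for r in cams.landmark_of(c,"lock_hole")[:1]: print("hole",at_z(im,r["xy"][0]*640,r["xy"][1]*480,.045),r["confidence"])
E
```

```text
[ 0.4999 -0.0206  0.16  ]
side 188 axis@.13 [ 0.5001 -0.0216 -0.002   0.0042] zmin 0.10411332430307596 rms 0.0010988140383761161
hole [ 0.5    -0.0224  0.045 ] 0.78
scene 199 axis@.13 [ 0.4984 -0.0229  0.0068 -0.0019] zmin 0.10405595346108942 rms 0.0009226794298592272
hole [ 0.4995 -0.0207  0.045 ] 0.72
```

```bash
python3 - <<'E'
from h import *
np.set_printoptions(precision=4,suppress=True)
hx,hy=.4995,-.0194
print(env.servo_line([hx,hy,.112],v=.08,contact_N=6),read_state()["position"])
for dx,dy in [(0,0),(0,.0015),(0,-.0015),(.0015,0),(-.0015,0),(.0015,.0015),(-.0015,.0015),(0,.003),(0,-.003),(.0015,-.0015),(-.0015,-.0015)]:
    env.servo_line([hx+dx,hy+dy,.108],v=.04)
    hit=env.servo_line([hx+dx,hy+dy,.090],v=.03,contact_N=6); s=read_state()
    print(dx,dy,hit,s["position"],s["wrist_force"],s["clock"])
    if s["position"][2]<.0945: break
if s["position"][2]<.0945:
    hit=env.servo_line([hx+dx,hy+dy,.0725],v=.04,contact_N=8); s=read_state(); print(hit,s["position"],s["wrist_force"],s["clock"])
E
```

```text
False [ 0.4997 -0.0194  0.1122]
0 0 True [ 0.4995 -0.0195  0.1011] [ 0.0245 -0.4535 -0.9067] 20.075
0 0.0015 True [ 0.4999 -0.018   0.1025] [-1.2204 -0.7114  8.0267] 20.7333
0 -0.0015 False [ 0.4996 -0.0209  0.09  ] [-0.7473 -0.3644  0.0833] 21.7917
True [ 0.4995 -0.0209  0.0729] [-1.0422 -1.0152  5.4191] 22.2333
```

The pin went in and bottomed at reported z 0.0729, which matches the height at the grasp. I release it, check it, and measure the handle.

```bash
cat > hd.py <<'E'
from h import *
def handle(im):
    d=im["depth"]; vv,uu=np.mgrid[:480,:640]
    X=np.stack([(uu-im["cx"])*d/im["fx"],(vv-im["cy"])*d/im["fy"],d,np.ones_like(d)],-1)@im["pose"].T
    a=X[...,:2]-AX; r=np.hypot(a[...,0],a[...,1])
    m=(d>0)&(X[...,2]>.108)&(X[...,2]<.126)&(r>.145)&(r<.225)&(X[...,0]>.42)
    return X[m][:,:3]
AX=np.array([.4995,.0415])
E
python3 - <<'E'
from hd import *
np.set_printoptions(precision=4,suppress=True)
rv=np.load("rv.npy")
eoat.gripper_open(); s=read_state(); p=s["position"]; print(s["width"],s["wrist_force"])
env.servo_line([p[0],p[1],.22],v=.12)
im=cams.get_image("side"); u,v=map(int,proj(im,[.4995,-.0205,.07])); a=cv2.resize(im["frame"][v-60:v+60,u-60:u+60],(400,400))
eoat.clamp(20)
env.movep([.49,.16,.25],rv)
w=cams.get_image("wrist"); b=cv2.resize(w["frame"],(533,400))[:,67:467]
cv2.imwrite("pics/home.png",np.hstack([a,b]))
for c,i in(("wrist",w),("side",im)):
    P=handle(i); 
    if len(P)<20: print(c,len(P)); continue
    k=np.polyfit(P[:,1],P[:,0],1); print(c,len(P),"x=",k,"at y=.226:",np.polyval(k,.226),"yaw",np.degrees(np.arctan2(1,k[0])),"yrange",P[:,1].min(),P[:,1].max(),"ztop",P[:,2].max())
print([(r["confidence"],at_z(w,r["xy"][0]*640,r["xy"][1]*480,.107)) for r in cams.landmark_of("wrist","handle_grip")[:2]],read_state()["clock"])
E
```

```text
0.09506955724724238 [-0.2828 -0.0358 -0.302 ]
wrist 4273 x= [0.1335 0.4964] at y=.226: 0.5265780859690686 yaw 82.39617386012681 yrange 0.18254023998513358 0.26539863071539666 ztop 0.12182421040863406
side 240 x= [0.1371 0.4962] at y=.226: 0.5271794235914773 yaw 82.19214999177925 yrange 0.18266964103930972 0.264115903396572 ztop 0.12116236464459473
[(0.76, array([0.5253, 0.2248, 0.107 ])), (0.58, array([0.4983, 0.0117, 0.107 ]))] 27.2833
```

View pics/home.png

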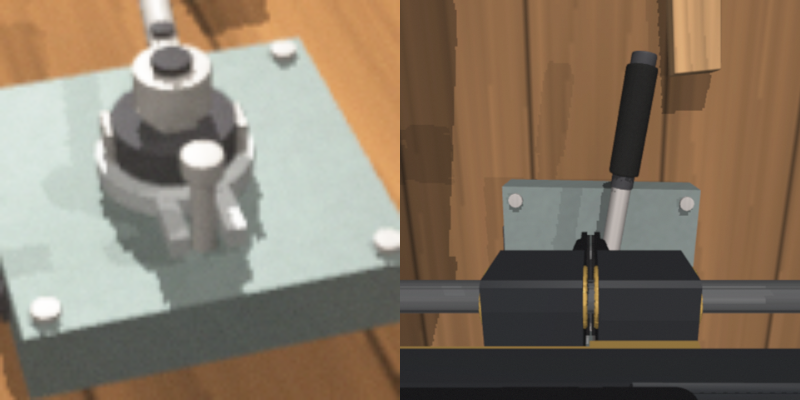

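The pin sits home between the prongs (side crop 203,155–245). The wrist crop shows the handle running up from (615,230) to (645,60), yaw about 82.3°. Next I push from its -x side along the arc with closed fingers, stepwise and watching the force.

```bash
cat > push.py <<'E'
from hd import *
from scipy.spatial.transform import Rotation as Ro
np.set_printoptions(precision=4,suppress=True)
ax=np.array([.501,.0415]); phi=np.radians(82.3); Z=.087
R0=Ro.from_rotvec(np.load("rv.npy"))
rot=lambda th:(Ro.from_euler("z",th)*R0).as_rotvec()
un=lambda f:(np.array([np.cos(f),np.sin(f)]),np.array([-np.sin(f),np.cos(f)]))
u,n=un(phi); th0=phi-np.pi/2
s=ax+.185*u+.050*n
env.movep([*s,.16],rot(th0)); env.servo_line([*s,Z],v=.1,contact_N=6)
env.dwell(.2); f0=np.array(read_state()["wrist_force"])
g=ax+.185*u+.012*n
print("contact",env.servo_line([*g,Z],v=.03,contact_N=2),f0)
p0=np.array(read_state()["position"])[:2]; print(p0,"off",(p0-ax)@n)
rel=p0-ax; a0=np.arctan2(rel[1],rel[0]); rr=np.hypot(*rel); s0=None; log=[]
for k in range(1,420):
    a=a0-k*.0025/rr; w=ax+rr*np.array([np.cos(a),np.sin(a)])
    env.servo_line([*w,Z],v=.03,rot=rot(th0+a-a0))
    st=read_state(); q=np.array(st["position"])[:2]-ax; aa=np.arctan2(q[1],q[0])
    F=(np.array(st["wrist_force"])-f0)[:2]@un(aa)[1]; arc=(a0-aa)*rr
    log.append((round(arc*1000,1),round(float(F),1)))
    if s0 is None and F>9: s0=arc
    if F>20 or (s0 is not None and arc-s0>.0165) or a0-a>1.1 or st["clock"]>58: break
print(log,"s0",s0)
b=a+.05/rr; w=ax+rr*np.array([np.cos(b),np.sin(b)]); env.servo_line([*w,Z],v=.08)
print(read_state()["clock"],np.degrees(aa))
E
python3 push.py
```

```text
contact True [0.4739 0.1034 0.083 ]
[0.5136 0.2265] off 0.012321947448043899
[(np.float64(2.5), 0.5), (np.float64(4.9), 1.5), (np.float64(7.5), 2.2), (np.float64(10.2), 1.9), (np.float64(12.7), 2.4), (np.float64(15.2), 2.0), (np.float64(17.7), 2.5), (np.float64(20.2), 2.2), (np.float64(22.7), 1.5), (np.float64(25.2), 2.3), (np.float64(27.7), 2.2), (np.float64(30.2), 2.7), (np.float64(32.7), 3.2), (np.float64(35.2), 2.6), (np.float64(37.7), 1.3), (np.float64(40.2), 2.1), (np.float64(42.7), 2.7), (np.float64(45.2), 3.0), (np.float64(47.7), 1.8), (np.float64(50.2), 2.9), (np.float64(52.7), 1.6), (np.float64(55.2), 2.6), (np.float64(57.7), 2.1), (np.float64(60.2), 2.2), (np.float64(62.7), 1.7), (np.float64(65.2), 2.6), (np.float64(67.7), 2.5), (np.float64(70.2), 2.8), (np.float64(72.7), 1.4), (np.float64(75.2), 2.0), (np.float64(77.8), 2.1), (np.float64(80.2), 2.9), (np.float64(82.7), 2.3), (np.float64(85.1), 2.9), (np.float64(87.3), 5.7), (np.float64(89.5), 4.8), (np.float64(91.6), 8.4), (np.float64(93.7), 10.5), (np.float64(95.7), 13.1), (np.float64(98.2), 13.2), (np.float64(100.7), 14.2), (np.float64(103.1), 12.9), (np.float64(105.6), 13.8), (np.float64(108.1), 13.3), (np.float64(110.6), 13.6)] s0 0.0937430461772529
42.1917 51.92431819313407
```

The log shows the nut turning at about 2.3 N and seating at 85 mm of arc. The force plateaus at about 13.3 N from 95 to 110.6 mm, a bend of about 0.11 rad. I move clear and check.

```bash
python3 - <<'E'
from hd import *
np.set_printoptions(precision=4,suppress=True)
s=read_state(); p=s["position"]; env.servo_line([p[0],p[1],.24],v=.15)
env.dwell(.5)
im=cams.get_image("side"); u,v=map(int,proj(im,[.52,.04,.07])); a=cv2.resize(im["frame"][v-90:v+70,u-80:u+80],(400,400))
sc=cams.get_image("scene"); u,v=map(int,proj(sc,[.52,.04,.07])); b=cv2.resize(sc["frame"][v-80:v+80,u-60:u+100],(400,400))
cv2.imwrite("pics/end.png",np.hstack([a,b]))
for i in(im,sc):
    P=handle(i); P=P[P[:,0]>.55]
    if len(P)>20:
        k=np.polyfit(P[:,0],P[:,1],1); print(len(P),"yaw",np.degrees(np.arctan(k[0])),"axis y at x=.501",np.polyval(k,.501),P[:,:2].mean(0))
s=read_state(); print(s["wrist_force"],s["clock"])
E
```

```text
255 yaw 46.58898953652602 axis y at x=.501 0.06446446464411826 [0.6147 0.1846]
685 yaw 48.78091843237051 axis y at x=.501 0.050465385246947325 [0.618  0.1841]
[-0.6093  0.2292 -0.2197] 43.9583
```

View pics/end.png

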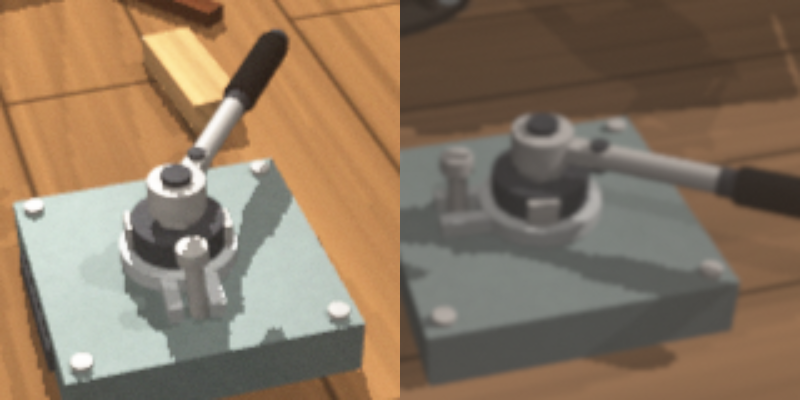

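The pin is still home and the handle is free, pointing at about 51°. An overhead wrist measurement will confirm it sprang straight.

```bash
python3 - <<'E'
from hd import *
np.set_printoptions(precision=4,suppress=True)
env.servo_line([.56,.10,.25],v=.15); env.dwell(.2)
w=cams.get_image("wrist"); P=handle(w); print(len(P))
P=P[P[:,0]>.55]; c=P[:,:2].mean(0); d=np.linalg.svd(P[:,:2]-c,full_matrices=False)[2][0]; d*=np.sign(d[0])
rel=c-[.501,.0415]; print("yaw",np.degrees(np.arctan2(d[1],d[0])),"bearing",np.degrees(np.arctan2(rel[1],rel[0])),"axis miss",rel[0]*d[1]-rel[1]*d[0])
cv2.imwrite("pics/w_end.png",w["frame"]); print(read_state()["clock"])
E
```

```text
4657
yaw 52.95741427367242 bearing 53.05874886651018 axis miss -0.00032783582620550533
45.1083
```

```bash
python3 -c "
from h import *
print(env.hand_in())"
```

```text
the job is handed in; nothing more can be done
None
```

The job is handed in (about 45 s on the robot clock; no verdict was shown): the steel pin is home in the lock hole and released, the nut is seated, and the wrench clicked at about 13 N with an estimated bend of 0.11 rad and measured straight again once I was clear.

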